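# Open the tight cherry jar in the clamp board

### The arm

A 6-joint arm with a two-finger parallel gripper is mounted at the origin on a cart in front of the work surface, level with it; the furniture and walls round the work are solid. World frame = base frame: x ahead of the robot, y to its left, z up, the work surface at z = 0. Lengths are in m, angles in rad, forces in N, time in s.
With the tool pointing down it reaches from about 0.25 to 0.775 m from the base axis. Payload 4 kg.
Tool frame: the origin (TCP) lies at the very end of the fingers, on their centre line; the grasp point (between the pads) lies 19 mm behind it (manip.tcp_to_grasp is the distance from the TCP to the grasp point, in m); z points along the fingers, y is the line along which they close (so a half turn about z gives the same grasp; the last joint's range is limited). The gripper opens to 94 mm and grips with 3 to 60 N. Pads are 16 mm wide; open, the fingers measure 119 mm over their backs; the gripper's body (75 mm by 177 mm) begins 78 mm behind the grasp point.
Start: joints at [1.138, 0.087, 1.371, -0, 1.684, -0.103], TCP at [0.178, 0.52, 0.177] pointing down, gripper open.
Joint ranges: [-3.1, 3.1], [-0.76, 2.03], [0.27, 2.55], [-1.08, 4.22], [0.17, 2.65], [-2.57, 2.57]. Speed limits (rad/s): [2.79, 2.79, 3.14, 3.14, 3.14, 3.14].

### API

Orientations are given as a rotation vector (axis times angle).
In Python, from workcell import manip gives the robot as it stands.
- The arm moves only by the tool apply_moves, never from a script. Its argument "rows" is a list of rows, each an object with "translation": the shift along the tool's x, y, z in m, a list of three; "turn": the turn about the tool's z in rad. A call has 1 to 10 rows; each row is the pose to reach, as a shift and turn from the pose commanded when the call began, along the tool's axes at that moment; what a row does not reach only later rows make up. A row lasts 1/12 s, in which the tool goes at most 41.7 mm and 7.16 degrees, less where a joint would pass 70% of its speed; a pose out of reach is approached as far as the arm can. A call with a gripper value outside its range is refused whole. "grip" is the closure in counts, from 0 (fully open) to 255 (shut), set as the call begins (left out, the last holds). The fingers move at their own pace and stop on an object; "grip_force" is the grip in N (left out, the last holds). Time passes only in rows, so rows that repeat a pose let the fingers close. It gives the time, the measured TCP pose, the force, the opening and the grip force at its end, in the units of the state.
- manip.sense(): the state, without advancing time (a new reading comes with each control period).
- manip.capture(name): name is "scene" or "top" or "wrist"; returns (picture, depth): 420x560x3 uint8, red, green, blue; 420x560 float32, m along the optical axis (not along the pixel's ray), 0 where there is no reading.
- manip.get_calibration(name): a dict with "fx", "fy", "cx", "cy" (pixels), "world_from_camera" (4x4, takes a point from camera to world coordinates). Camera axes: x right, y up, looking along -z (the intrinsics and any distortion apply to the point x, -y, -z); pixel columns grow to the right and rows downward; lengths in m; the calibration is good to about 2 mm. A picture is of the moment at which its call begins: read the wrist's pose just before it. get_calibration takes no time and is no camera call; for the wrist camera it gives the pose at the moment of the call.
- manip.close_job(): hands the job in; it is judged then, once.
The state is a dict: "clock": time; "qpos": joint angles; "dq": joint speeds; "joint_efforts": joint torques, N m; "ee_pos": TCP position; "orientation": TCP orientation; "ft_force": force on the tool from outside, world axes, zero at the start; "wrist_torque": the same for the moment, N m; "grip_width": finger opening in m; "gripper_force": force on a finger pad.
Only numpy, scipy, OpenCV 4.12 (cv2) and the standard library are available. Lean on these libraries where they do the work, as an engineer would, in place of code of your own. Each camera call takes 0.05 s, during which the arm holds its last target. There are 200 camera calls.

### The job

Open the jar of cherries that stands loosely in the wooden jar-holding board: first push the board's slide by its upright grip away from the robot, fully home against its end stop, so that the jaw clamps the jar; only then twist the tight cap counter-clockwise, just until its threads let go, without letting the jar turn, tip or lift in the jaws. Finish while still holding the cap in the gripper, level and still, just above the jar's mouth with its rim about 2 cm clear of the glass; leave the slide home and everything else where it stands.

Things in the scene. Friction and masses are not known exactly. Their poses are not given: they have to be found in the camera images.
- holder: Beech jar-holding board, fixed, 124 (x) by 190 mm (y), top 20 mm above the worktop. Origin: on the worktop below the clamped jar's axis; x away from the robot (yaw within 0.25 rad), y left. A fixed rubber-faced V-block stands at y 15 to 62 mm, a sliding V-jaw faces it; both 74 mm wide, tops at z 66 mm. A low wedge slide (top 46 mm) runs along x at y -71 to -108 mm.
- clamp_slide (a joint): Travel of the wedge slide along the holder's +x, m: starts at 0 to 0.012, end stop at 0.050. Takes about 6 N, up to 12 N as the wedge drives the jaw onto the jar; it stays where it is left, and at the end the sprung jaw holds the jar with about 28 N.
- slide_grip (a point): Centre of the top of the slide's grip: an upright ribbed fin, 14 mm along the holder's x, 28 mm along its y, 32 mm tall (top 79 mm above the worktop, foot on the slide), 94 mm to the right (-y) of the holder's origin. Free fore and aft: pinch it along the holder's x or push it. Moves with the slide.
- jar: Straight glass jar of cherries, 61 mm wide, 100 mm to its mouth, 0.28 to 0.5 kg, paper label on its -x side. Origin: centre of its underside, 20 mm above the worktop; z up. Loose on the board with 1 to 3 mm of play between the V's, so it spins with its cap until clamped; the jaw pushes it up to 3 mm home. Yaw within 0.2 rad of the holder's.
- jar_mouth (a point): Centre of the jar's mouth, on its axis, 100 mm above its underside; the neck below it is 50 mm wide and carries three short threads and stop ribs.
- cap: Knurled brass twist-off cap, 64 mm wide, 22 mm high, 0.07 kg. Origin: centre of its lower rim, 83 mm above the jar's underside when tight; z up. Tight, its yaw is within 0.12 rad of the jar's. Takes 0.7 to 1.2 N m; rises 3 mm and is free at 1.05 to 1.08 rad counter-clockwise (growing yaw) of the jar's yaw, also if held at one height; lugs hit stop ribs at 1.5 rad and twist the jar.
- pick_jar: Bystander: small glass of cocktail picks, 53 mm wide, 101 mm tall, on the worktop behind the board; origin under its centre.
- jigger: Bystander: brass double-ended jigger, 43 mm wide, 95 mm tall, to the right of the board; origin under its centre.
- lime: Bystander: a lime, 50 mm, to the left of the board; origin under its centre.
There are look-alikes about, which are no part of the job. Of the things that look like the cap, the smaller one is meant.

How it is judged:
On the way, in this order (a step that is already met when the one before it is completed fails the run):
1. the clamp slide is pushed home to its end stop while the cap is still tight on the jar (value of joint clamp_slide above 0.0475 m and angle between the x axis of cap and the x axis of jar, either way round below 0.3 rad), for 0.2 s.
2. the cap has been turned counter-clockwise until the threads let go (angle between the x axis of cap and the x axis of jar, either way round above 0.98 rad and horizontal distance between cap and jar_mouth below 0.004 m and value of joint clamp_slide above 0.0465 m), for 0.1 s.
At the end, for the whole second after the job is handed in: The program ends holding: the cap is gripped in the fingers, off the jar, level within 0.2 rad and still, its lower rim 4 to 50 mm above the jar's mouth and within 20 mm of the jar's axis; the clamp slide is at its end stop (within 3.5 mm) and the jar stands upright, unlifted, in the jaws (z of cap in the frame of jar_mouth between 0.004 and 0.05 m and horizontal distance between cap and jar_mouth below 0.02 m and angle between cap's own z axis and vertical below 0.2 rad and linear speed of cap below 0.02 m/s and contact force between the fingers and cap above 1 N and contact force between cap and jar below 0.05 N and value of joint clamp_slide above 0.0465 m and z of jar in the frame of holder below 0.026 m and angle between jar's own z axis and vertical below 0.1 rad and horizontal distance between jar and holder below 0.006 m); the arm keeps its last pose, push and grip.
It fails at once if the cap is unscrewed (more than 0.3 rad) before the slide is home (angle between the x axis of cap and the x axis of jar, either way round above 0.3 rad and value of joint clamp_slide below 0.0465 m).
It fails at once if the jar turns with the cap (more than 0.5 rad out of line with the board) (angle between the x axis of jar and the x axis of holder, either way round above 0.5 rad).
It fails at once if the jar is lifted more than 10 mm off the board or tipped (z of jar in the frame of holder above 0.03 m or angle between jar's own z axis and vertical above 0.2 rad).
It fails at once if the pick glass, jigger or lime is pushed more than 3 cm (distance of any of pick_jar, jigger, lime from where it was at the start of the episode above 0.03 m).
It also fails if it takes over 48 s, if anything falls off the work surface, if the arm or the gripper's body presses on something with over 40 N, if the wrist force passes 120 N, or if a joint passes its speed limit or range.

## Working session

There is one attempt and no reset: what is moved stays moved. The work goes in short steps, Python scripts to look and compute and a tool call to move; the robot and the scene stay as the last step left them, time stands still between calls to the robot, and variables do not carry over. Pictures are saved under pics/ and viewed, at most 10 in all, crops included, and the job is handed in when it is done.

Besides the shell and the picture viewer there is one more tool, called after "Request:" in YAML: its name, and indented under it one key for each argument. apply_moves: Moves the arm, as the interface text tells. Its arguments: {"type":"object","properties":{"rows":{"type":"array"},"grip":{"type":"number"},"grip_force":{"type":"number"}},"required":["rows"]}

```bash
mkdir -p pics
cat > h.py <<'E'
import numpy as np,cv2
from workcell import manip
def cap(n,save=None):
    K=manip.get_calibration(n); im,d=manip.capture(n)
    if save: cv2.imwrite('pics/'+save,im[:,:,::-1])
    return im,d,K
def pts(d,K):
    v,u=np.mgrid[:d.shape[0],:d.shape[1]]
    P=np.stack([(u-K['cx'])/K['fx']*d,-(v-K['cy'])/K['fy']*d,-d,np.ones_like(d)],-1)
    return (P@np.array(K['world_from_camera']).T)[...,:3]
E
python3 - <<'E'
from h import *
for n in('top','scene'):
    im,d,K=cap(n,n+'0.png'); np.savez(n+'0.npz',im=im,P=pts(d,K),d=d)
    print(n,{k:K[k] for k in K})
s=manip.sense();print(s)
E
```

```text
top {'fx': 382.9615269058952, 'fy': 382.9615269058952, 'cx': 281.6756855626029, 'cy': 213.23157363708435, 'world_from_camera': array([[-0.01822461,  0.98789242, -0.15406635,  0.41560952],
       [-0.99970904, -0.02044   , -0.01280759, -0.00925487],
       [-0.01580164,  0.15378811,  0.98797749,  0.95473248],
       [ 0.        ,  0.        ,  0.        ,  1.        ]])}
scene {'fx': 475.2079807901738, 'fy': 475.2079807901738, 'cx': 277.5648900290054, 'cy': 206.2204560910409, 'world_from_camera': array([[ 0.71461148,  0.52169754, -0.46600655,  0.0901997 ],
       [-0.69940222,  0.520555  , -0.48975405, -0.50845733],
       [-0.01292144,  0.67590988,  0.736871  ,  0.84482216],
       [ 0.        ,  0.        ,  0.        ,  1.        ]])}
{'clock': 0.1, 'qpos': array([ 1.13788207e+00,  8.79214356e-02,  1.37206151e+00, -1.70936185e-05,
        1.68362022e+00, -1.03125354e-01]), 'dq': array([-0.00080938, -0.00045721, -0.00269258, -0.00217568,  0.00020502,
       -0.00074531]), 'joint_efforts': array([ 2.68402640e-03, -3.41249692e+01, -3.03303301e+01,  7.20003177e-02,
        3.04462435e-02, -9.27095039e-05]), 'ee_pos': array([0.17790836, 0.51985698, 0.17602035]), 'orientation': array([-5.15604824e-01, -3.09846811e+00,  3.05190513e-03]), 'ft_force': array([ 0.28305282, -0.53250594, -0.80695024]), 'wrist_torque': array([ 0.02352945, -0.03443186,  0.02711771]), 'gripper_force': 0.0, 'grip_width': 0.0939491857347153}
```

View pics/top0.png

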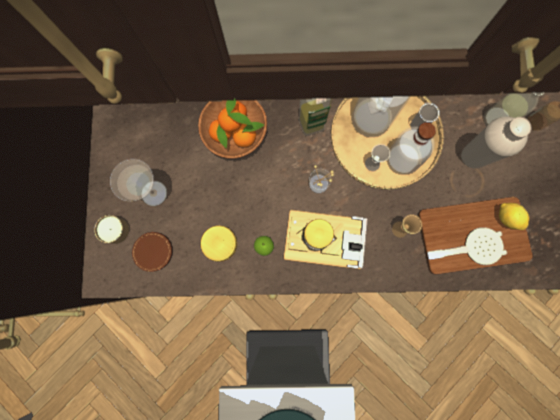

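View pics/scene0.png

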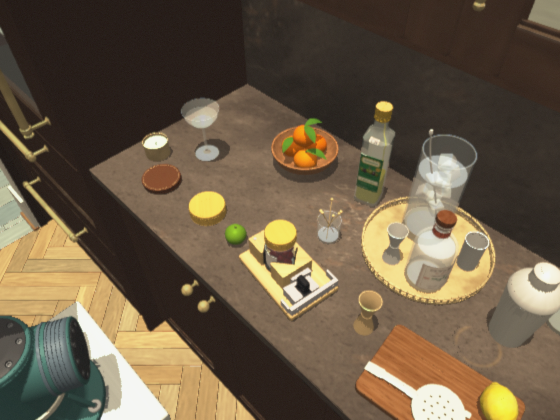

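Top view: the board is centred at about (326,239), with the cap at (319,234), the dark slide grip at (354,246), the pick glass at (319,183), the lime at (263,245) and the jigger at (410,224). The larger look-alike lid is at (218,243).

Run:
```python
from h import *
from scipy.spatial.transform import Rotation as R
for n,(u0,v0,u1,v1) in (('top',(280,200,375,275)),('scene',(235,215,345,325))):
    z=np.load(n+'0.npz'); P=z['P'][v0:v1,u0:u1]; im=z['im'][v0:v1,u0:u1]
    Z=P[...,2]; hsv=cv2.cvtColor(im,cv2.COLOR_RGB2HSV)
    def rect(m,name):
        q=P[m][:,:2].astype(np.float32)
        r=cv2.minAreaRect(q*1000); print(n,name,m.sum(),np.round(q.mean(0),4),np.round(r[0],1),np.round(r[1],1),round(r[2],1),'z',np.round(np.median(P[m][:,2]),4))
    rect((Z>.119)&(Z<.135),'cap top')
    rect((Z>.013)&(Z<.027),'board')
    rect((Z>.071)&(Z<.09),'fin')
    rect((Z>.07)&(Z<.09)&(hsv[...,2]<70),'fin dark')
    rect((Z>.058)&(Z<.072),'jaws')
s=manip.sense();print(R.from_rotvec(s['orientation']).as_matrix().round(3))
z=np.load('top0.npz')
b=cv2.resize(z['im'][195:285,270:430],None,fx=5,fy=5,interpolation=cv2.INTER_CUBIC);cv2.imwrite('pics/c.png',b[:,:,::-1])
```

```text
top cap top 676 [ 0.4992 -0.078 ] [499.3 -77.9] [61.4 62.5] 43.4 z 0.1232
top board 1588 [ 0.4931 -0.0915] [496.4 -99.6] [187.7 124.2] 81.8 z 0.019
top fin 83 [ 0.4738 -0.1545] [ 475.9 -113.4] [133.8  21.1] 83.4 z 0.0776
top fin dark 45 [ 0.4729 -0.1646] [ 472.8 -165. ] [24.5 11.7] 78.2 z 0.0778
top jaws 865 [ 0.4972 -0.0739] [496.8 -97.4] [165.9  74.2] 81.7 z 0.0651
scene cap top 676 [ 0.5    -0.0826] [501.2 -81.8] [63.5 63.5] 26.3 z 0.1235
scene board 1696 [ 0.4889 -0.1101] [551.4 -90.6] [232.6 227.3] 81.7 z 0.0193
scene fin 285 [ 0.4864 -0.124 ] [ 546.2 -136.8] [121.9 172.5] 78.1 z 0.0785
scene fin dark 89 [ 0.4728 -0.1722] [ 473.3 -172.1] [23.3 11.5] 78.9 z 0.0771
scene jaws 967 [ 0.493  -0.1002] [537.6 -74.1] [208.8 162.4] 21.1 z 0.0652
[[-0.946  0.324 -0.001]
 [ 0.324  0.946 -0.002]
 [ 0.    -0.002 -1.   ]]
```

View pics/c.png

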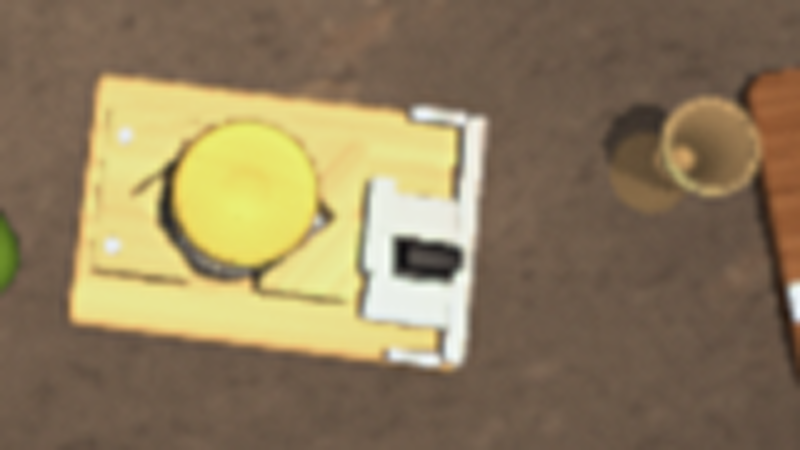

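The board's yaw is about -8.2°, the cap is at about (0.4995,-0.080), and the fin top is at about (0.473,-0.168). I'm moving above the fin with the fingers closing along the holder's x.

Request:
apply_moves:
  rows:
    - {"translation":[-0.025,-0.028,0],"turn":0.07}
    - {"translation":[-0.05,-0.056,0],"turn":0.14}
    - {"translation":[-0.075,-0.084,0],"turn":0.21}
    - {"translation":[-0.1,-0.112,0],"turn":0.28}
    - {"translation":[-0.125,-0.14,0],"turn":0.35}
    - {"translation":[-0.15,-0.168,0],"turn":0.42}
    - {"translation":[-0.175,-0.196,0],"turn":0.49}
    - {"translation":[-0.2,-0.224,0],"turn":0.56}
    - {"translation":[-0.225,-0.252,0],"turn":0.63}
    - {"translation":[-0.25,-0.28,0],"turn":0.69}
  grip: 100

```text
clock: 0.93
ee_pos: [0.3239, 0.1728, 0.1768]
orientation: [1.537, 2.74, 0.0]
ft_force: [0.8, 0.4, 1.0]
grip_width: 0.0568
gripper_force: 0.0
```

```bash
cat >> h.py <<'E'
from scipy.spatial.transform import Rotation as R
def go(x,y,z,yaw):
    "tool shift to a world TCP; yaw = world angle of tool y axis (mod pi)"
    s=manip.sense(); M=R.from_rotvec(s['orientation']).as_matrix()
    a=np.arctan2(M[1,1],M[0,1]); t=-((yaw-a+np.pi/2)%np.pi-np.pi/2)
    print('pos',s['ee_pos'].round(4),'yaw',round(a,3),'q6',s['qpos'][5].round(3),'w',round(s['grip_width'],4),'t',s['clock'])
    print('shift',(M.T@(np.array([x,y,z])-s['ee_pos'])).round(4),'turn',round(t,3))
E
python3 -c "
from h import *
go(.473,-.168,.16,-.143)"
```

```text
pos [0.3239 0.1728 0.1768] yaw 0.548 q6 -0.213 w 0.0568 t 0.9333
shift [-0.3685 -0.0504  0.0168] turn 0.691
```

Request:
apply_moves:
  rows:
    - {"translation":[-0.037,-0.005,0],"turn":0.07}
    - {"translation":[-0.074,-0.01,0],"turn":0.14}
    - {"translation":[-0.111,-0.015,0],"turn":0.21}
    - {"translation":[-0.148,-0.02,0],"turn":0.28}
    - {"translation":[-0.185,-0.025,0],"turn":0.35}
    - {"translation":[-0.222,-0.03,0],"turn":0.42}
    - {"translation":[-0.26,-0.035,0],"turn":0.49}
    - {"translation":[-0.3,-0.04,0],"turn":0.56}
    - {"translation":[-0.335,-0.045,0],"turn":0.63}
    - {"translation":[-0.369,-0.05,0],"turn":0.69}

```text
clock: 1.77
ee_pos: [0.4746, -0.1681, 0.1763]
orientation: [-2.374, -2.056, 0.0]
ft_force: [0.1, 0.4, -0.2]
grip_width: 0.0567
gripper_force: 0.0
```

Request:
apply_moves:
  rows:
    - {"translation":[0,0,0.0],"turn":0}
    - {"translation":[0,0,0.0],"turn":0}

```text
clock: 1.93
ee_pos: [0.4742, -0.1671, 0.1757]
orientation: [-2.37, -2.057, 0.001]
ft_force: [0.2, 0.5, 0.1]
grip_width: 0.0573
gripper_force: 0.0
```

Run:
```python
from h import *
im,d,K=cap('wrist','w1.png');P=pts(d,K);Z=P[...,2]
hsv=cv2.cvtColor(im,cv2.COLOR_RGB2HSV)
def rect(m,name):
    q=P[m][:,:2].astype(np.float32)
    if len(q)<5: print(name,len(q));return
    r=cv2.minAreaRect(q*1000); print(name,len(q),np.round(r[0],1),np.round(r[1],1),round(r[2],1))
near=np.hypot(P[...,0]-.473,P[...,1]+.168)<.035
rect(near&(Z>.07)&(Z<.085),'fin')
c=np.hypot(P[...,0]-.5,P[...,1]+.08)<.05
rect(c&(Z>.118)&(Z<.13),'cap')
go(.473,-.168,.16,-.143)
```

```text
fin 378 [ 474.7 -167.9] [27.2 14.1] 82.0
cap 5593 [501.1 -80. ] [63.9 64. ] 54.8
pos [ 0.4741 -0.166   0.1762] yaw -0.14 q6 -0.311 w 0.0573 t 1.9833
shift [-0.0021 -0.0007  0.0162] turn 0.003
```

View pics/w1.png

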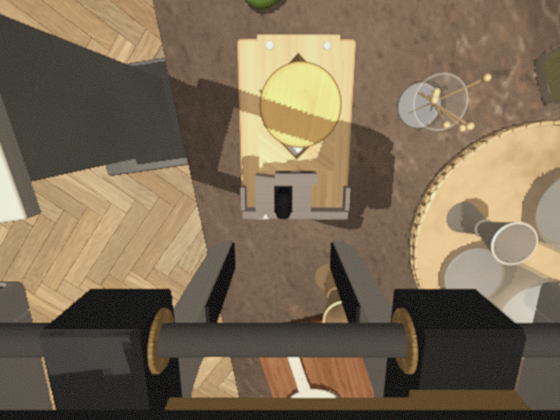

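The wrist view shows the fin at (284,200), and depth puts it at (0.4747,-0.168). The cap is at (301,104), which is (0.501,-0.080). Next I descend and pinch the fin.

Request:
apply_moves:
  rows:
    - {"translation":[-0.002,0,0.025]}
    - {"translation":[-0.002,0,0.05]}
    - {"translation":[-0.002,0,0.075]}
    - {"translation":[-0.002,0,0.095]}
    - {"translation":[-0.002,0,0.108]}
    - {"translation":[-0.002,0,0.115]}
    - {"translation":[-0.002,0,0.119]}
    - {"translation":[-0.002,0,0.119]}

```text
invalid input
```

Request:
apply_moves:
  rows:
    - {"translation":[0,0,0]}
    - {"translation":[0,0,0]}
    - {"translation":[0,0,0]}
    - {"translation":[0,0,0]}
    - {"translation":[0,0,0]}
    - {"translation":[0,0,0]}
  grip: 255
  grip_force: 25

```text
invalid input
```

Run:
```python
from h import *
s=manip.sense();print(s['ft_force'],s['gripper_force'])
go(s['ee_pos'][0]+.04*.99,s['ee_pos'][1]-.04*.143,s['ee_pos'][2],-.143)
```

```text
[ 0.27265301 -0.47181414 -0.04192222] 0.0
pos [ 0.4741 -0.166   0.1762] yaw -0.14 q6 -0.311 w 0.0573 t 1.9833
shift [-0.0002  0.04   -0.0001] turn 0.003
```

Request:
apply_moves:
  rows:
    - {"translation":[-0.002,0,0.025],"turn":0}
    - {"translation":[-0.002,0,0.05],"turn":0}
    - {"translation":[-0.002,0,0.075],"turn":0}
    - {"translation":[-0.002,0,0.095],"turn":0}
    - {"translation":[-0.002,0,0.108],"turn":0}
    - {"translation":[-0.002,0,0.115],"turn":0}
    - {"translation":[-0.002,0,0.119],"turn":0}
    - {"translation":[-0.002,0,0.119],"turn":0}

```text
clock: 2.65
ee_pos: [0.474, -0.167, 0.0579]
orientation: [-2.368, -2.063, 0.0]
ft_force: [0.0, -0.3, 0.1]
grip_width: 0.0571
gripper_force: 0.0
```

Request:
apply_moves:
  rows:
    - {"translation":[0,0,0],"turn":0}
    - {"translation":[0,0,0],"turn":0}
    - {"translation":[0,0,0],"turn":0}
    - {"translation":[0,0,0],"turn":0}
    - {"translation":[0,0,0],"turn":0}
    - {"translation":[0,0,0],"turn":0}
  grip: 255
  grip_force: 25

```text
clock: 3.15
ee_pos: [0.4745, -0.1682, 0.0584]
orientation: [2.37, 2.061, 0.0]
ft_force: [-0.2, -0.6, 0.2]
grip_width: 0.0208
gripper_force: 0.0
```

Run:
```python
from h import *
s=manip.sense();print(s['ft_force'],s['gripper_force'])
go(s['ee_pos'][0]+.04*.99,s['ee_pos'][1]-.04*.143,s['ee_pos'][2],-.143)
```

```text
[-0.24488227 -0.63113677  0.18898795] 0.0
pos [ 0.4745 -0.1682  0.0584] yaw -0.139 q6 -0.314 w 0.0208 t 3.15
shift [-0.0002  0.04    0.    ] turn 0.004
```

Now I push along tool +y, closing the grip as I go.

Request:
apply_moves:
  rows:
    - {"translation":[0,0,0],"turn":0}
    - {"translation":[0,0,0],"turn":0}
    - {"translation":[0,0,0],"turn":0}
    - {"translation":[0,0.004,0],"turn":0}
    - {"translation":[0,0.008,0],"turn":0}
    - {"translation":[0,0.013,0],"turn":0}
    - {"translation":[0,0.018,0],"turn":0}
    - {"translation":[0,0.022,0],"turn":0}
    - {"translation":[0,0.026,0],"turn":0}
    - {"translation":[0,0.03,0],"turn":0}

```text
clock: 3.98
ee_pos: [0.5045, -0.1722, 0.058]
orientation: [-2.37, -2.062, -0.0]
ft_force: [-0.2, 0.1, -0.5]
grip_width: 0.0006
gripper_force: 0.0
```

Request:
apply_moves:
  rows:
    - {"translation":[0,0.002,0],"turn":0}
    - {"translation":[0,0.004,0],"turn":0}
    - {"translation":[0,0.006,0],"turn":0}
    - {"translation":[0,0.008,0],"turn":0}

```text
clock: 4.32
ee_pos: [0.512, -0.1733, 0.058]
orientation: [-2.37, -2.062, -0.0]
ft_force: [-0.3, -0.2, 0.6]
grip_width: 0.0007
gripper_force: 0.0
```

The grip closed to 0, so it missed the fin. Checking the cause.

Run:
```python
from h import *
im,d,K=cap('scene');P=pts(d,K)
cv2.imwrite('pics/s2.png',cv2.resize(im[190:340,220:400],None,fx=4,fy=4)[:,:,::-1])
im,d,K=cap('wrist','w2.png')
```

```text
(no output)
```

View pics/s2.png

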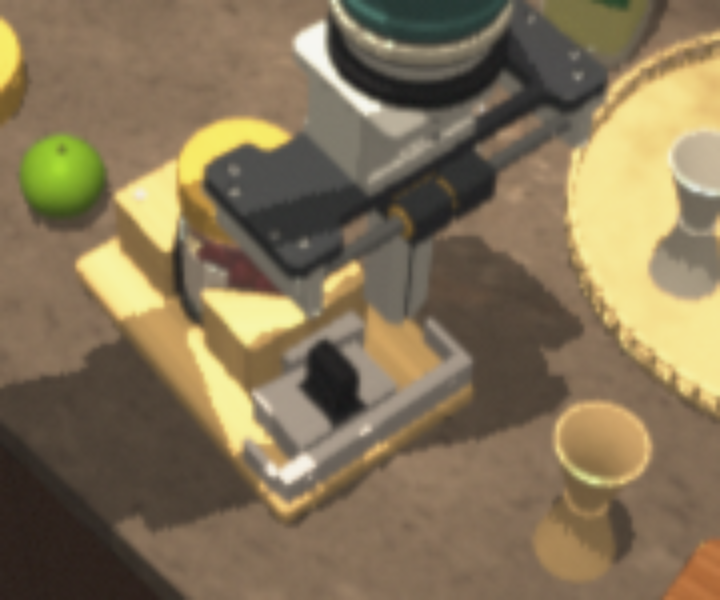

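View pics/w2.png

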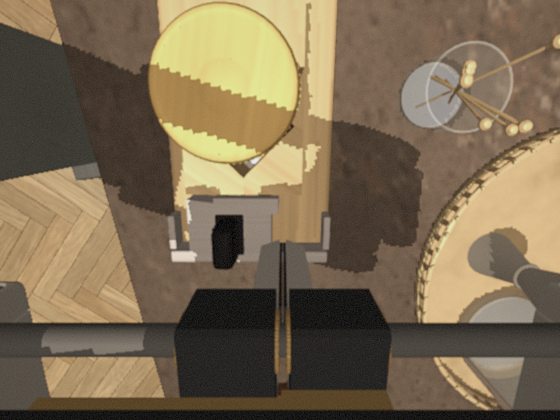

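The scene crop shows the closed fingers near (400,310), hovering left of the slide with the fin at (330,380). The wrist view shows the fin at (225,240) and the fingertips at (283,245). I'll compare where the TCP should project with where the fingers really are.

Run:
```python
from h import *
s=manip.sense();p=s['ee_pos'];print(p,s['qpos'].round(3))
def proj(K,p):
    c=np.linalg.inv(K['world_from_camera'])@np.r_[p,1]
    return K['cx']+K['fx']*c[0]/-c[2],K['cy']-K['fy']*c[1]/-c[2]
Ks=manip.get_calibration('scene');Kw=manip.get_calibration('wrist');Kt=manip.get_calibration('top')
u,v=proj(Ks,p);print('scene crop px',(u-220)*4,(v-190)*4)
print('wrist px',proj(Kw,p), 'top',proj(Kt,p))
M=R.from_rotvec(s['orientation']).as_matrix();W=np.array(Kw['world_from_camera'])
print('cam in tool',M.T@(W[:3,3]-p), (M.T@W[:3,:3]).round(2))
for n,c in(('scene',1),('wrist',1),('top',1)):
    im,d,K=cap(n);P=pts(d,K);Z=P[...,2]
    dark=cv2.cvtColor(im,cv2.COLOR_RGB2GRAY)<50
    m=(np.hypot(P[...,0]-.475,P[...,1]+.168)<.05)&(Z>.07)&(Z<.085)&dark
    print(n,m.sum(),np.median(P[m],0) if m.any() else '')
    if n=='scene':
        for cu,cv_ in((400,305),(405,280),(330,360)): print(cu,cv_,P[190+cv_//4,220+cu//4])
    if n=='wrist':
        for cu,cv_ in((283,247),(275,255),(290,255),(228,228)): print(cu,cv_,P[cv_,cu])
```

```text
[ 0.51214088 -0.17332644  0.05806972] [-0.431  0.121  1.573  0.     1.448 -0.292]
scene crop px 386.4878968076325 342.1645388726156
wrist px (np.float64(282.2672597654246), np.float64(238.44094115940746)) top (np.float64(356.8628095362769), np.float64(229.92808246782363))
cam in tool [ 0.07582466 -0.00022359 -0.20796711] [[-0.    0.97  0.26]
 [ 1.    0.   -0.  ]
 [-0.    0.26 -0.97]]
scene 90 [ 0.47262382 -0.17198854  0.07731596]
400 305 [ 0.50882331 -0.18216093  0.10256699]
405 280 [ 0.50984207 -0.18243807  0.12106601]
330 360 [ 0.47440457 -0.16869263  0.07735372]
wrist 919 [ 0.4760877  -0.16625895  0.07859431]
283 247 [ 0.5135113  -0.16500538  0.09537451]
275 255 [ 0.50949621 -0.16303998  0.11024292]
290 255 [ 0.51732078 -0.16372904  0.11120815]
228 228 [ 0.47988449 -0.15569737  0.07444489]
top 0
```

Run:
```python
from h import *
for n in('scene','wrist'):
    im,d,K=cap(n);P=pts(d,K);Z=P[...,2]
    m=(np.abs(P[...,0]-.512)<.022)&(np.abs(P[...,1]+.173)<.025)&(Z>.05)&(Z<.2)
    h=np.histogram(Z[m],np.arange(.05,.2,.01));print(n,h[0])
    for z in(.07,.08,.09,.1):
        k=m&(abs(Z-z)<.005)
        if k.any(): print(z,P[k].min(0).round(4),P[k].max(0).round(4))
```

```text
scene [39  0  0  6 37 46 50 50 50 34 20  0  0  4  1]
0.09 [ 0.5014 -0.1842  0.0864] [ 0.5197 -0.1679  0.0949]
0.1 [ 0.4991 -0.1847  0.0951] [ 0.5241 -0.1653  0.105 ]
wrist [249   0   0  32 230 319 381 467 616 396 180   1   0  41  43]
0.09 [ 0.5028 -0.1655  0.0864] [ 0.5238 -0.1618  0.095 ]
0.1 [ 0.5011 -0.1654  0.0951] [ 0.5253 -0.1615  0.105 ]
```

The real fingertips sit about 28 mm above the reported TCP (tips at z≈0.086, ee z 0.058), so they passed over the fin. Laterally they are correct. I'll go behind the fin with the fingers closed, lower by the corrected amount, and push.

Request:
apply_moves:
  rows:
    - {"translation":[0,-0.005,-0.006],"turn":0}
    - {"translation":[0,-0.02,-0.008],"turn":0}
    - {"translation":[0,-0.04,-0.008],"turn":0}
    - {"translation":[0,-0.06,-0.006],"turn":0}
    - {"translation":[0,-0.068,0.0],"turn":0}
    - {"translation":[0,-0.068,0.008],"turn":0}
    - {"translation":[0,-0.068,0.016],"turn":0}
    - {"translation":[0,-0.068,0.024],"turn":0}
    - {"translation":[0,-0.068,0.027],"turn":0}
    - {"translation":[0,-0.068,0.027],"turn":0}

```text
clock: 5.5
ee_pos: [0.4441, -0.1634, 0.0295]
orientation: [-2.368, -2.06, 0.002]
ft_force: [0.1, -0.6, -1.3]
grip_width: 0.0003
gripper_force: 0.0
```

Run:
```python
from h import *
s=manip.sense();p=s['ee_pos'];print(p,s['ft_force'].round(1))
for n in('scene','wrist'):
    im,d,K=cap(n);P=pts(d,K);Z=P[...,2]
    m=(np.abs(P[...,0]-p[0])<.02)&(np.abs(P[...,1]-p[1])<.02)&(Z>.03)&(Z<.2)
    print(n,np.histogram(Z[m],np.arange(.03,.15,.01))[0])
```

```text
[ 0.4440598  -0.16344461  0.02952454] [ 0.1 -0.6 -1.3]
scene [69 98  1 29 49 44 49 47 29 13  0]
wrist [214 983   4 201 303 366 450 599 496 196  10]
```

Request:
apply_moves:
  rows:
    - {"translation":[0,0.004,0.001],"turn":0}
    - {"translation":[0,0.008,0.002],"turn":0}
    - {"translation":[0,0.012,0.002],"turn":0}
    - {"translation":[0,0.016,0.002],"turn":0}
    - {"translation":[0,0.02,0.002],"turn":0}
    - {"translation":[0,0.024,0.002],"turn":0}
    - {"translation":[0,0.028,0.002],"turn":0}
    - {"translation":[0,0.032,0.002],"turn":0}
    - {"translation":[0,0.036,0.002],"turn":0}
    - {"translation":[0,0.04,0.002],"turn":0}

```text
clock: 6.43
ee_pos: [0.4821, -0.1694, 0.0292]
orientation: [-2.367, -2.059, 0.006]
ft_force: [-8.3, 0.3, 6.2]
grip_width: 0.0008
gripper_force: 3.9
```

Request:
apply_moves:
  rows:
    - {"translation":[0,0.002,0],"turn":0}
    - {"translation":[0,0.004,0],"turn":0}
    - {"translation":[0,0.006,0],"turn":0}
    - {"translation":[0,0.008,0],"turn":0}

```text
clock: 6.77
ee_pos: [0.4895, -0.1705, 0.0292]
orientation: [-2.367, -2.058, 0.007]
ft_force: [-8.5, 1.4, 5.5]
grip_width: 0.0007
gripper_force: 4.3
```

Request:
apply_moves:
  rows:
    - {"translation":[0,0.002,-0.001],"turn":0}
    - {"translation":[0,0.004,-0.002],"turn":0}
    - {"translation":[0,0.006,-0.002],"turn":0}
    - {"translation":[0,0.008,-0.002],"turn":0}

```text
clock: 7.1
ee_pos: [0.4925, -0.1708, 0.0293]
orientation: [-2.36, -2.052, 0.019]
ft_force: [-20.2, 0.9, 9.2]
grip_width: 0.0004
gripper_force: 10.3
```

Request:
apply_moves:
  rows:
    - {"translation":[0,0.0015,0],"turn":0}
    - {"translation":[0,0.003,0],"turn":0}
    - {"translation":[0,0.0045,0],"turn":0}

```text
clock: 7.35
ee_pos: [0.4922, -0.1708, 0.0294]
orientation: [-2.354, -2.047, 0.029]
ft_force: [-30.7, 1.8, 16.4]
grip_width: 0.0003
gripper_force: 15.8
```

Run:
```python
from h import *
im,d,K=cap('scene');P=pts(d,K);Z=P[...,2]
g=cv2.cvtColor(im,cv2.COLOR_RGB2GRAY)
X=np.array([.99,-.143]);o=np.array([.4747,-.168])
m=(np.abs((P[...,:2]-o)@np.array([.143,.99]))<.02)&(Z>.073)&(Z<.083)&(g<60)
q=(P[m][:,:2]-o)@X;print(m.sum(),np.percentile(q,[2,50,98]))
print(manip.sense()['ee_pos'],manip.sense()['ft_force'])
```

```text
32 [0.03287025 0.03869233 0.04403422]
[ 0.49209807 -0.17079609  0.02937938] [-28.31853026   3.13206279  14.32865826]
```

Force has risen to 30 N after about 38 mm of fin travel, so the slide should be at its end stop. I'll retreat upward and verify.

Request:
apply_moves:
  rows:
    - {"translation":[0,-0.01,0],"turn":0}
    - {"translation":[0,-0.02,0],"turn":0}
    - {"translation":[0,-0.025,-0.02],"turn":0}
    - {"translation":[0,-0.025,-0.05],"turn":0}
    - {"translation":[0,-0.025,-0.085],"turn":0}
    - {"translation":[0,-0.025,-0.12],"turn":0}
    - {"translation":[0,-0.025,-0.135],"turn":0}
    - {"translation":[0,-0.025,-0.14],"turn":0}
    - {"translation":[0,-0.025,-0.14],"turn":0}

```text
clock: 8.15
ee_pos: [0.4811, -0.1692, 0.173]
orientation: [2.367, 2.059, 0.003]
ft_force: [-0.5, 0.2, 0.1]
grip_width: 0.0003
gripper_force: 0.0
```

Request:
apply_moves:
  rows:
    - {"translation":[0.03,0.01,0],"turn":0}
    - {"translation":[0.05,0.02,0],"turn":0}
    - {"translation":[0.06,0.025,0],"turn":0}
    - {"translation":[0.06,0.025,0],"turn":0}
    - {"translation":[0.06,0.025,0],"turn":0}
    - {"translation":[0.06,0.025,0],"turn":0}
  grip: 0

```text
clock: 8.65
ee_pos: [0.5121, -0.1134, 0.17]
orientation: [-2.37, -2.061, 0.002]
ft_force: [0.4, -0.1, 0.1]
grip_width: 0.0366
gripper_force: 0.0
```

Run:
```python
from h import *
go(.50,-.08,.067,-.143-.6)
X=np.array([.99,-.143]);Y=np.array([.143,.99]);o=np.array([.4747,-.168])
for n in('wrist','scene'):
    im,d,K=cap(n,n+'3.png');P=pts(d,K);Z=P[...,2]
    g=cv2.cvtColor(im,cv2.COLOR_RGB2GRAY)
    m=(np.abs((P[...,:2]-o)@Y)<.025)&(np.abs((P[...,:2]-o)@X-.04)<.03)&(Z>.071)&(Z<.085)
    q=(P[m][:,:2]-o)@X;print(n,m.sum(),np.percentile(q,[2,50,98]) if m.any() else '')
    c=(np.hypot(P[...,0]-.5,P[...,1]+.08)<.05)&(Z>.118)&(Z<.13)
    if c.sum()>20: r=cv2.minAreaRect(P[c][:,:2].astype(np.float32)*1000);print('cap',c.sum(),r,np.median(Z[c]))
```

```text
pos [ 0.5121 -0.1134  0.17  ] yaw -0.139 q6 -0.186 w 0.0366 t 8.65
shift [ 0.0314 -0.0164  0.1031] turn 0.604
wrist 336 [0.03213912 0.03820769 0.04449519]
cap 4933 ((501.42822265625, -77.18821716308594), (64.21502685546875, 63.18357849121094), 82.48419952392578) 0.12435307647358179
scene 97 [0.03206346 0.0376468  0.04568651]
cap 680 ((501.7174987792969, -79.08748626708984), (62.64780044555664, 64.22158813476562), 57.3400993347168) 0.12343764243678829
```

View pics/wrist3.png

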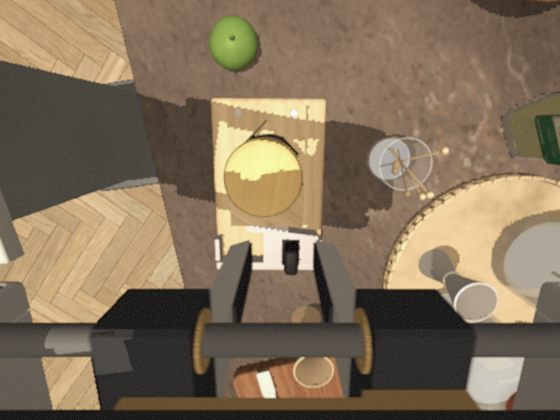

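The slide has moved 38 mm and its block touches the far bracket at (318,240), so it is home. The cap is now centred at about (0.5015,-0.078), seen at (263,178). I'll move above the cap, fingers open.

```bash
python3 -c "
from h import *
go(.5015,-.078,.12,-.143)"
```

```text
pos [ 0.5123 -0.1137  0.1707] yaw -0.14 q6 -0.186 w 0.0449 t 8.75
shift [ 0.0339 -0.0156  0.0507] turn 0.003
```

Request:
apply_moves:
  rows:
    - {"translation":[0.017,-0.008,0],"turn":0}
    - {"translation":[0.034,-0.0155,0],"turn":0}
    - {"translation":[0.034,-0.0155,0],"turn":0}
    - {"translation":[0.034,-0.0155,0],"turn":0}
    - {"translation":[0.034,-0.0155,0],"turn":0}
    - {"translation":[0.034,-0.0155,0.01],"turn":0}
    - {"translation":[0.034,-0.0155,0.025],"turn":0}
    - {"translation":[0.034,-0.0155,0.04],"turn":0}
    - {"translation":[0.034,-0.0155,0.04],"turn":0}
  grip: 0

```text
clock: 9.5
ee_pos: [0.4999, -0.0772, 0.1268]
orientation: [-2.367, -2.057, 0.007]
ft_force: [-0.9, 0.1, -0.8]
grip_width: 0.0938
gripper_force: 0.0
```

Run:
```python
from h import *
go(.5015,-.078,.07,-.143)
p=manip.sense()['ee_pos'];X=np.array([.99,-.143]);Y=np.array([.143,.99])
for n in('wrist','scene','top'):
    im,d,K=cap(n,n+'4.png');P=pts(d,K);Z=P[...,2]
    a=(P[...,:2]-p[:2])@X;b=(P[...,:2]-p[:2])@Y
    for s in(1,-1):
        m=(np.abs(b)<.02)&(s*a>.042)&(s*a<.07)&(Z>.09)&(Z<.22)
        if m.sum()>5: print(n,s,m.sum(),'zmin',np.percentile(Z[m],1),'a',np.percentile(a[m],[2,98]),'b',np.percentile(b[m],[2,98]))
    c=(np.hypot(P[...,0]-.5,P[...,1]+.08)<.045)&(Z>.118)&(Z<.13)
    if c.sum()>20: r=cv2.minAreaRect(P[c][:,:2].astype(np.float32)*1000);print('cap',c.sum(),r)
```

```text
pos [ 0.4999 -0.0772  0.1268] yaw -0.14 q6 -0.125 w 0.0938 t 9.5
shift [-0.0006  0.0021  0.0567] turn 0.003
wrist 1 2697 zmin 0.15696089630513088 a [0.04712726 0.05886841] b [-0.00662359  0.01057184]
wrist -1 2671 zmin 0.15739679079797225 a [-0.05780044 -0.04609376] b [-0.00679989  0.01027224]
cap 6248 ((501.11572265625, -76.6805648803711), (63.51285934448242, 63.98797607421875), 81.8472671508789)
scene 1 242 zmin 0.15724921391445648 a [0.04847369 0.06128678] b [-0.01070566  0.00797708]
scene -1 199 zmin 0.16260858193843866 a [-0.05719549 -0.04502065] b [-0.01128403  0.0073407 ]
cap 681 ((501.8804931640625, -79.4036865234375), (62.67880630493164, 62.44261932373047), 24.16678810119629)
cap 24 ((500.8837890625, -46.351776123046875), (4.445408821105957, 30.50324821472168), 88.43526458740234)
```

Request:
apply_moves:
  rows:
    - {"translation":[-0.0005,0.001,0.01],"turn":0}
    - {"translation":[-0.0005,0.001,0.022],"turn":0}
    - {"translation":[-0.0005,0.001,0.034],"turn":0}
    - {"translation":[-0.0005,0.001,0.044],"turn":0}
    - {"translation":[-0.0005,0.001,0.051],"turn":0}
    - {"translation":[-0.0005,0.001,0.055],"turn":0}
    - {"translation":[-0.0005,0.001,0.057],"turn":0}
    - {"translation":[-0.0005,0.001,0.057],"turn":0}

```text
clock: 10.32
ee_pos: [0.5028, -0.0776, 0.0735]
orientation: [-2.37, -2.061, 0.001]
ft_force: [0.2, -0.0, -0.4]
grip_width: 0.0937
gripper_force: 0.0
```

Request:
apply_moves:
  rows:
    - {"translation":[0,0,0],"turn":0}
    - {"translation":[0,0,0],"turn":0}
    - {"translation":[0,0,0],"turn":0}
    - {"translation":[0,0,0],"turn":0}
    - {"translation":[0,0,0],"turn":0}
    - {"translation":[0,0,0],"turn":0}
    - {"translation":[0,0,0],"turn":0}
    - {"translation":[0,0,0],"turn":0}
  grip: 255
  grip_force: 10

```text
clock: 10.98
ee_pos: [0.5011, -0.0774, 0.0742]
orientation: [-2.368, -2.06, 0.004]
ft_force: [-5.2, 0.9, 3.6]
grip_width: 0.0638
gripper_force: 10.0
```

Gripped, but slightly off-centre and a bit high. I'll re-seat it.

Request:
apply_moves:
  rows:
    - {"translation":[0,0,0],"turn":0}
    - {"translation":[0,0,0],"turn":0}
    - {"translation":[0,0,0],"turn":0}
    - {"translation":[0,-0.0015,0.002],"turn":0}
    - {"translation":[0,-0.0015,0.004],"turn":0}
    - {"translation":[0,-0.0015,0.004],"turn":0}
  grip: 50

```text
clock: 11.48
ee_pos: [0.5013, -0.0774, 0.0694]
orientation: [-2.37, -2.061, 0.001]
ft_force: [-0.2, 0.2, 0.7]
grip_width: 0.0758
gripper_force: 0.0
```

Request:
apply_moves:
  rows:
    - {"translation":[0,0,0],"turn":0}
    - {"translation":[0,0,0],"turn":0}
    - {"translation":[0,0,0],"turn":0}
    - {"translation":[0,0,0],"turn":0}
    - {"translation":[0,0,0],"turn":0}
    - {"translation":[0,0,0],"turn":0}
  grip: 255
  grip_force: 10

```text
clock: 11.98
ee_pos: [0.5011, -0.0774, 0.07]
orientation: [-2.37, -2.061, 0.001]
ft_force: [-2.7, 0.8, 1.2]
grip_width: 0.0639
gripper_force: 10.0
```

Request:
apply_moves:
  rows:
    - {"translation":[0,0,0],"turn":0}
    - {"translation":[0,0,0],"turn":0}
    - {"translation":[0,0,0],"turn":0}
    - {"translation":[0,0,0],"turn":0}
  grip: 255
  grip_force: 55

```text
clock: 12.32
ee_pos: [0.5012, -0.0774, 0.07]
orientation: [-2.37, -2.061, 0.001]
ft_force: [-3.3, 0.6, 0.7]
grip_width: 0.0632
gripper_force: 55.0
```

Request:
apply_moves:
  rows:
    - {"translation":[0,0,0],"turn":-0.05}
    - {"translation":[0,0,0],"turn":-0.1}
    - {"translation":[0,0,-0.0003],"turn":-0.15}
    - {"translation":[0,0,-0.0005],"turn":-0.2}
    - {"translation":[0,0,-0.0007],"turn":-0.25}
    - {"translation":[0,0,-0.0008],"turn":-0.3}
    - {"translation":[0,0,-0.001],"turn":-0.35}
    - {"translation":[0,0,-0.0011],"turn":-0.4}
    - {"translation":[0,0,-0.0011],"turn":-0.4}

```text
clock: 13.07
ee_pos: [0.5026, -0.0771, 0.0712]
orientation: [1.911, 2.492, 0.003]
ft_force: [1.3, 1.3, -1.5]
grip_width: 0.0632
gripper_force: 55.0
```

Run:
```python
from h import *
s=manip.sense();print(s['wrist_torque'],s['ft_force'],s['gripper_force'])
go(.5,-.08,.07,.26)
im,d,K=cap('wrist','w5.png')
```

```text
[ 0.17495607 -0.11018909  0.27115122] [ 1.2664886   1.26774281 -1.46868446] 54.999146461486816
pos [ 0.5026 -0.0771  0.0712] yaw 0.262 q6 -0.527 w 0.0632 t 13.0667
shift [-0.0021 -0.0033  0.0012] turn 0.002
```

View pics/w5.png

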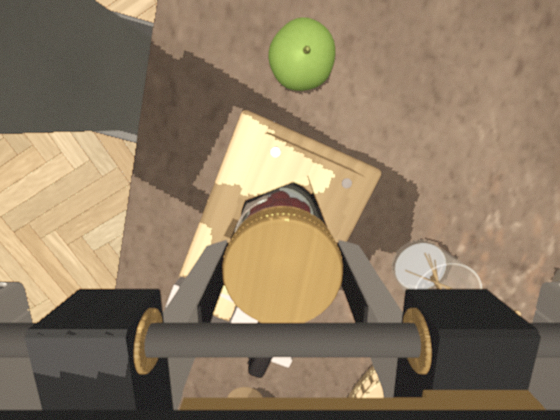

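The cap is held squarely at (282,268) and has turned relative to the board. Next check: did the jar stay put? I'll compare its label before and after in the scene view.

Run:
```python
from h import *
im,d,K=cap('scene','s5.png')
a=cv2.imread('pics/scene4.png');b=cv2.imread('pics/s5.png')
c=np.hstack([cv2.resize(x[225:285,250:310],None,fx=6.5,fy=6.5,interpolation=cv2.INTER_CUBIC) for x in(a,b)])
cv2.imwrite('pics/cmp.png',c)
```

```text
(no output)
```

View pics/cmp.png

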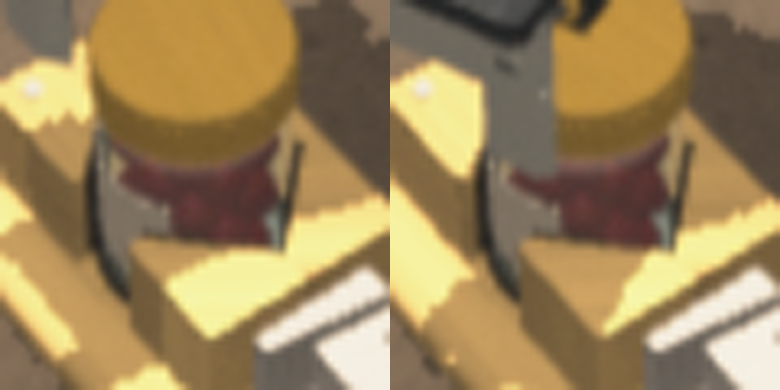

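The label edge is unmoved (x≈170 in both halves), so the jar holds. Twist on.

Request:
apply_moves:
  rows:
    - {"translation":[0,0,-0.0001],"turn":-0.05}
    - {"translation":[0,0,-0.0003],"turn":-0.1}
    - {"translation":[0,0,-0.0004],"turn":-0.15}
    - {"translation":[0,0,-0.0006],"turn":-0.2}
    - {"translation":[0,0,-0.0007],"turn":-0.25}
    - {"translation":[0,0,-0.0008],"turn":-0.3}
    - {"translation":[0,0,-0.001],"turn":-0.35}
    - {"translation":[0,0,-0.0011],"turn":-0.4}
    - {"translation":[0,0,-0.0013],"turn":-0.45}
    - {"translation":[0,0,-0.0014],"turn":-0.5}

```text
clock: 14.0
ee_pos: [0.5021, -0.0765, 0.0724]
orientation: [1.236, 2.888, 0.004]
ft_force: [-0.1, 3.8, -1.1]
grip_width: 0.0631
gripper_force: 55.0
```

Run:
```python
from h import *
s=manip.sense();print(s['wrist_torque'],s['ft_force'],s['gripper_force'])
go(.5,-.08,.07,1.06)
```

```text
[ 0.4700131  -0.14013068 -0.17225643] [-0.05009542  3.76682877 -1.07277581] 54.99946117401123
pos [ 0.5021 -0.0765  0.0724] yaw 0.762 q6 -1.027 w 0.0631 t 14.0
shift [-0.0011 -0.0039  0.0024] turn -0.298
```

Request:
apply_moves:
  rows:
    - {"translation":[0,0,-0.0001],"turn":-0.04}
    - {"translation":[0,0,-0.0002],"turn":-0.08}
    - {"translation":[0,0,-0.0004],"turn":-0.12}
    - {"translation":[0,0,-0.0005],"turn":-0.16}
    - {"translation":[0,0,-0.0006],"turn":-0.2}
    - {"translation":[0,0,-0.0006],"turn":-0.24}
    - {"translation":[0,0,-0.0006],"turn":-0.28}
    - {"translation":[0,0,-0.0006],"turn":-0.3}
    - {"translation":[0,0,-0.0006],"turn":-0.3}
    - {"translation":[0,0,-0.0006],"turn":-0.3}

```text
clock: 14.83
ee_pos: [0.5016, -0.0775, 0.0731]
orientation: [-0.794, -3.04, 0.0]
ft_force: [-1.2, 1.1, -0.4]
grip_width: 0.0635
gripper_force: 55.0
```

Run:
```python
from h import *
s=manip.sense();print(s['wrist_torque'],s['ft_force'],s['gripper_force'])
go(.5,-.08,.07,1.06)
```

```text
[0.14802103 0.1767448  0.00721789] [-1.22149479  1.06602677 -0.43852412] 54.999682903289795
pos [ 0.5016 -0.0775  0.0731] yaw 1.06 q6 -1.325 w 0.0635 t 14.8333
shift [ 0.0001 -0.0029  0.0031] turn -0.0
```

Request:
apply_moves:
  rows:
    - {"translation":[0,0,-0.001],"turn":0}
    - {"translation":[0,0,-0.002],"turn":0}
    - {"translation":[0,0,-0.003],"turn":0}
    - {"translation":[0,0,-0.004],"turn":0}

```text
clock: 15.17
ee_pos: [0.5015, -0.0776, 0.0772]
orientation: [-0.793, -3.04, 0.0]
ft_force: [-0.4, 0.3, -1.2]
grip_width: 0.0634
gripper_force: 55.0
```

The cap is free, with only its own weight on the tool. Lift until the rim is 2 cm above the mouth.

Request:
apply_moves:
  rows:
    - {"translation":[0,0,-0.003],"turn":0}
    - {"translation":[0,0,-0.007],"turn":0}
    - {"translation":[0,0,-0.012],"turn":0}
    - {"translation":[0,0,-0.017],"turn":0}
    - {"translation":[0,0,-0.022],"turn":0}
    - {"translation":[0,0,-0.026],"turn":0}
    - {"translation":[0,0,-0.029],"turn":0}
    - {"translation":[0,0,-0.03],"turn":0}
    - {"translation":[0,0,-0.03],"turn":0}
    - {"translation":[0,0,-0.03],"turn":0}

```text
clock: 16.0
ee_pos: [0.5015, -0.0774, 0.1071]
orientation: [-0.792, -3.04, -0.0]
ft_force: [0.7, -0.3, -0.3]
grip_width: 0.063
gripper_force: 55.0
```

Request:
apply_moves:
  rows:
    - {"translation":[0,0,0],"turn":0}
    - {"translation":[0,0,0],"turn":0}
    - {"translation":[0,0,0],"turn":0}
    - {"translation":[0,0,0],"turn":0}

```text
clock: 16.33
ee_pos: [0.5015, -0.0774, 0.107]
orientation: [-0.792, -3.04, -0.0]
ft_force: [0.9, 0.1, -1.3]
grip_width: 0.0632
gripper_force: 55.0
```

Run:
```python
from h import *
s=manip.sense();print(s['ee_pos'],s['ft_force'],s['gripper_force'],abs(s['dq']).max())
im,d,K=cap('scene','s6.png')
cv2.imwrite('pics/s6c.png',cv2.resize(im[190:330,220:400],None,fx=4,fy=4)[:,:,::-1])
```

```text
[ 0.50149997 -0.07742495  0.10697424] [ 0.93631236  0.06387573 -1.33281877] 54.99978303909302 0.0011748719130791237
```

View pics/s6c.png

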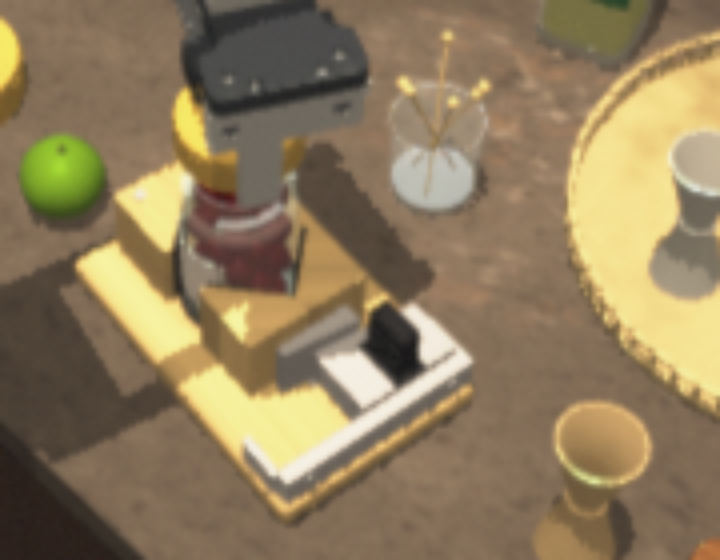

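The cap is held above the open jar at (240,150). The jar still stands in the jaws, and the slide is home at (395,345). Handing in.

```bash
python3 -c "
from workcell import manip
print(manip.close_job())"
```

```text
the job is handed in; nothing more can be done
None
```

The job is handed in (no verdict came back): the slide is home against its stop, and the cap is unscrewed and held level about 2 cm above the jar's mouth, with the jar still upright in the jaws.

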